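Set the coaxial gas valve to its index mark

TASK

One of the three white valve blocks on the bench carries a coaxial pair: a wide black coarse knob with a small metal fine knob standing up out of its middle. First turn the wide coarse knob until its white line points at the block's long black index mark, then turn the small fine knob until the black line on its top points at that same mark. Leave both lines on the mark and let go.

Things in the scene. Friction and masses are not known exactly. Their poses are not given: they have to be found in the camera images.
- coarse (a joint): Angle of the wide black outer (coarse) knob, rad. 0: its white line is on the index mark; positive: line clockwise of the mark seen from above, so turn it counter-clockwise to bring it to 0. Starts at 0.6 to 1.2. Friction 0.06 N m, no spring: it stays as left. End stops at -1.7 and 1.7, none at the mark. Turns independently of the fine knob.
- fine (a joint): Angle of the small metal inner (fine) knob on the same vertical axis, rad. 0: the black line on its top points at the index mark; positive: clockwise of it seen from above. Starts at -1.2 to -0.6, so it needs turning clockwise. Friction 0.03 N m, no spring: it stays as left. End stops at -1.7 and 1.7. Turns independently of the coarse knob.
- coarse_grip (a point): Height to grip the coarse knob, on its axis, 72 mm above the bench. Round ribbed black knob, 54 mm diameter, 44 to 78 mm above the bench; skirt of 68 mm diameter at its foot, up to 49 mm (keep fingertips above 51). Pinch across any diameter; the fine knob rises between the fingers to 37.5 mm above this point. Turns with the knob: x along the white line on top and skirt, z up.
- fine_grip (a point): Height to grip the fine knob, on the same axis, 102 mm above the bench. Round ribbed metal knob, 28 mm diameter, 79.5 to 109.5 mm above the bench; the coarse knob's top is 24 mm below this point. Pinch across any diameter. Turns with the knob: x along the black line on its top (centre to rim), z up.
- valve: Fixed white block 110 x 110 x 40 mm carrying the pair on its vertical centre line; origin under its centre, z up. Its x axis points to the long black index mark (15 x 6 mm) on its top, at the edge facing away from the robot (yaw up to 0.5 rad either way). Two like blocks beside it, in any order, carry a single knob each: one wide black, one small metal; not used.
Not all that is in view belongs to the job. What is shaped like the valve but yellow is not meant.

How it is judged:
By the outcome, as a careful person would: the job done as asked, in the order asked, and still so for the second after the job is handed in, with the robot touching nothing.
It also fails if it takes over 38 s, if anything falls off the work surface, if the arm or the gripper's body presses on something with over 40 N, if the wrist force passes 120 N, or if a joint passes its speed limit or range.

ROBOT

A 6-joint arm with a two-finger parallel gripper is mounted at the origin on the work surface. World frame = base frame: x ahead of the robot, y to its left, z up, the work surface at z = 0. Lengths are in mm, angles in rad, forces in N, time in s.
With the tool pointing down it reaches from about 275 to 750 mm from the base axis. Payload 10.2 kg.
Tool frame: the origin (TCP) lies midway between the tips of the shut fingers; the grasp point (between the pads) lies 19 mm behind it; y points along the fingers, z is the direction in which the jaws open and shut, and the axes are right-handed (so a half turn about y gives the same grasp; the last joint's range is limited). The gripper opens to 85 mm and grips with 20 to 120 N. Pads are 22 mm wide; open, the fingers measure 114 mm over their backs; the gripper's body (76 mm by 85 mm) begins 54 mm behind the grasp point. The pads swing forward as they close: fully open they stand 13 mm farther back than shut.
Start: joints at [0.905, 0.313, 1.498, -0, 1.331, -0.223], TCP at [224.96, 474.367, 231.294] pointing down, gripper open.
Joint ranges: [-2.94, 2.94], [-0.97, 2.17], [0.19, 2.56], [-1.23, 4.37], [0.02, 3.11], [-2.88, 2.88]. Speed limits (rad/s): [2.39, 2.39, 3.01, 3.14, 3.14, 3.14].

INTERFACE

Orientations are given as a unit quaternion [w, x, y, z].
In Python, from rig import ctrl gives the robot as it stands.
- The arm moves only by the shell command python3 -m inch 'ROWS' [OPENING] [FORCE]. ROWS is JSON, one flat list of numbers, 6 for each row, row after row: the shift along the tool's x, y, z in cm, then the turn, a rotation vector about the tool's x, y, z in rad. A call has 1 to 8 rows; each row is the pose to reach, as a shift and turn from the pose commanded when the call began, along the tool's axes at that moment; what a row does not reach only later rows make up. A row lasts 1/12 s, in which the tool goes at most 41.7 mm and 7.16 degrees, less where a joint would pass 70% of its speed; a pose out of reach is approached as far as the arm can. A call with a gripper value outside its range is refused whole. OPENING is the gripper command: -1 is fully open, 1 is shut, values between are in proportion, set as the call begins (- or left out, the last holds). The fingers move at their own pace and stop on an object; FORCE is the grip in N (left out, the last holds). Time passes only in rows, so rows that repeat a pose let the fingers close. It gives the time, the measured TCP pose, the force and the opening at its end, in the units of the state.
- ctrl.sense(): the state, without advancing time (a new reading comes with each control period).
- ctrl.capture(name): name is "scene" or "top"; returns the picture (400x640x3 uint8, red, green, blue); there is no depth.
- ctrl.get_calibration(name): a dict with "fx", "fy", "cx", "cy" (pixels), "world_to_cam" (4x4, takes a point from world to camera coordinates). Camera axes: x right, y down, z forward; pixel columns grow to the right and rows downward; lengths in mm; the calibration is good to about 2 mm. A picture is of the moment at which its call begins. get_calibration takes no time and is no camera call.
- ctrl.finish_job(): hands the job in, once; it reports no verdict.
Trained networks look in the newest picture that a camera, given by its name, has taken for a name from the list of things; names that differ only in an ending like _2 or _b are one class to them, and where a whole thing is asked for, a point or a joint stands for the part that bears it (a point fixed in the world has none). Each returns a list of dicts, best first, with "score" (0 to 1); they miss things now and then, are a little off and sometimes report something else, mostly with a low value. They report only what shows in the picture. A call takes as long as a camera call. They do not tell look-alikes from the thing itself.
- ctrl.search_frame(thing, camera): "uv" ([column, row] in pixels, amid what is visible of it).
The state is a dict: "time_s": time; "joints": joint angles; "dq": joint speeds; "tau": joint torques, N m; "eef_pos": TCP position; "ee_rot": TCP orientation; "force": force on the tool from outside, world axes, zero at the start; "wrist_torque": the same for the moment, N m; "grip_width": opening from 0.0 (shut) to 1.0 (fully open).
Only numpy, scipy, OpenCV 4.12 (cv2) and the standard library are available. Lean on these libraries where they do the work, as an engineer would, in place of code of your own. Each camera call takes 0.05 s, during which the arm holds its last target.

## Working session

There is one attempt and no reset: what is moved stays moved. The work goes in short steps, Python scripts to look and compute and a shell command to move; the robot and the scene stay as the last step left them, time stands still between calls to the robot, and variables do not carry over. Pictures are saved under pics/ and viewed, and the job is handed in when it is done.

```bash
ls; mkdir -p pics; python3 - <<'E'
from rig import ctrl
import cv2
s=ctrl.sense();print(s)
for n in("scene","top"):
    im=ctrl.capture(n);cv2.imwrite(f"pics/{n}0.png",im[:,:,::-1])
    k=ctrl.get_calibration(n);print(n,k)
    for t in("coarse","fine","valve","coarse_grip","fine_grip"):
        print(t,ctrl.search_frame(t,n))
E
```

```text
pics
{'time_s': 0.0, 'joints': array([ 9.04612047e-01,  3.13488168e-01,  1.49843795e+00, -3.04564096e-05,
        1.33100586e+00, -2.23417895e-01]), 'dq': array([ 0.00010767,  0.00023138,  0.00114748,  0.00031128,  0.00208812,
       -0.00047386]), 'tau': array([ 2.55791947e-04, -4.12271690e+01, -2.59736019e+01, -1.06617611e-04,
        4.19959193e-03, -1.67533648e-05]), 'eef_pos': array([224.79350475, 474.15254937, 230.71522078]), 'ee_rot': array([-0.68941806,  0.69028196, -0.15545776,  0.15506915]), 'force': array([-0.40897249,  0.59539759, -0.21244672]), 'wrist_torque': array([-0.01701489,  0.04394748,  0.00921032]), 'grip_width': 1.0013763134228573}
scene {'fx': 367.92136713640065, 'fy': 367.92136713640065, 'cx': 319.1779569598413, 'cy': 201.98675825581876, 'world_to_cam': array([[ 3.23058409e-01,  9.46367874e-01,  4.59473184e-03,
        -6.05985300e+01],
       [ 6.96128099e-01, -2.34340243e-01, -6.78594371e-01,
        -3.02656669e+02],
       [-6.41123181e-01,  2.22424140e-01, -7.34498855e-01,
         1.29813647e+03],
       [ 0.00000000e+00,  0.00000000e+00,  0.00000000e+00
[... 814 characters left out ...]
e+02],
       [-9.93336409e-01, -2.63502404e-02, -1.12198230e-01,
         4.74972436e+02],
       [ 1.12125814e-01,  4.21454671e-03, -9.93685081e-01,
         1.15200382e+03],
       [ 0.00000000e+00,  0.00000000e+00,  0.00000000e+00,
         1.00000000e+00]])}
coarse [{'uv': [370.2, 161.4], 'score': 0.91}, {'uv': [453.5, 168.5], 'score': 0.71}, {'uv': [329.3, 244.0], 'score': 0.62}]
fine []
valve [{'uv': [371.7, 162.3], 'score': 0.85}, {'uv': [335.0, 241.8], 'score': 0.67}, {'uv': [455.7, 163.7], 'score': 0.61}]
coarse_grip [{'uv': [338.5, 245.6], 'score': 0.85}, {'uv': [370.2, 164.8], 'score': 0.35}]
fine_grip [{'uv': [375.8, 161.7], 'score': 0.52}, {'uv': [463.4, 161.3], 'score': 0.49}]
```

View pics/scene0.png

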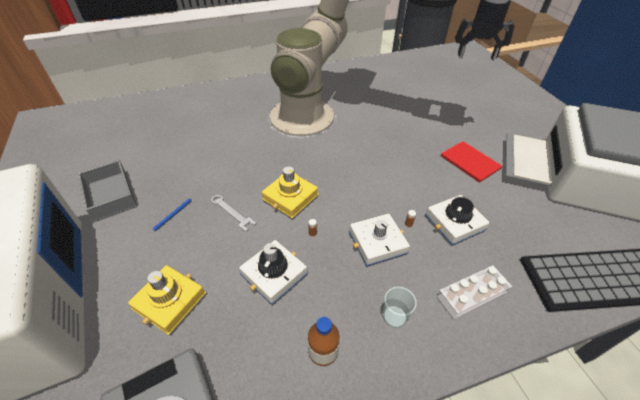

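View pics/top0.png

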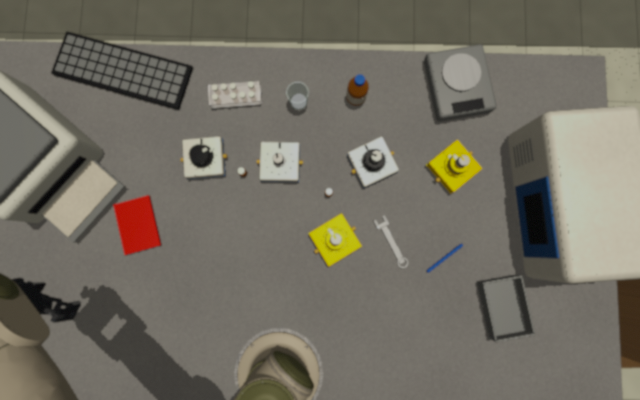

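```bash
python3 - <<'E'
import cv2
a=cv2.imread('pics/scene0.png')[120:330,110:350];b=cv2.imread('pics/top0.png')[120:290,290:510]
cv2.imwrite('pics/sc1.png',cv2.resize(a,None,fx=2.8,fy=2.8,interpolation=3)[:600])
cv2.imwrite('pics/tc1.png',cv2.resize(b,None,fx=3.5,fy=3.5,interpolation=3)[:600])
E
```

```text
(no output)
```

View pics/sc1.png

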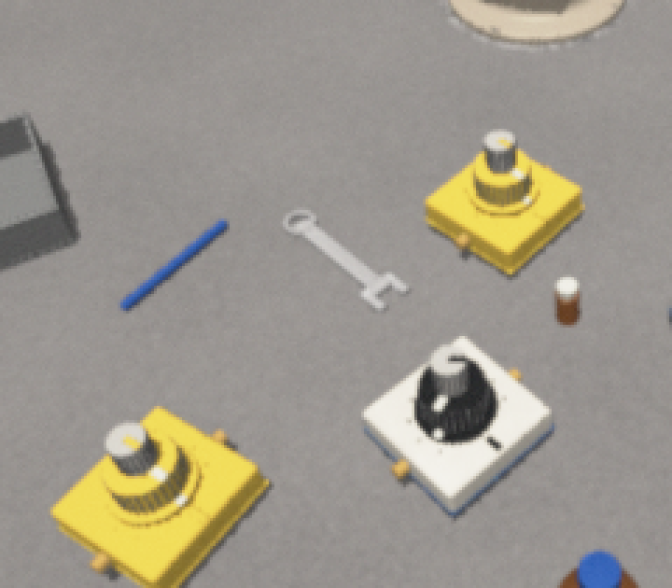

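View pics/tc1.png

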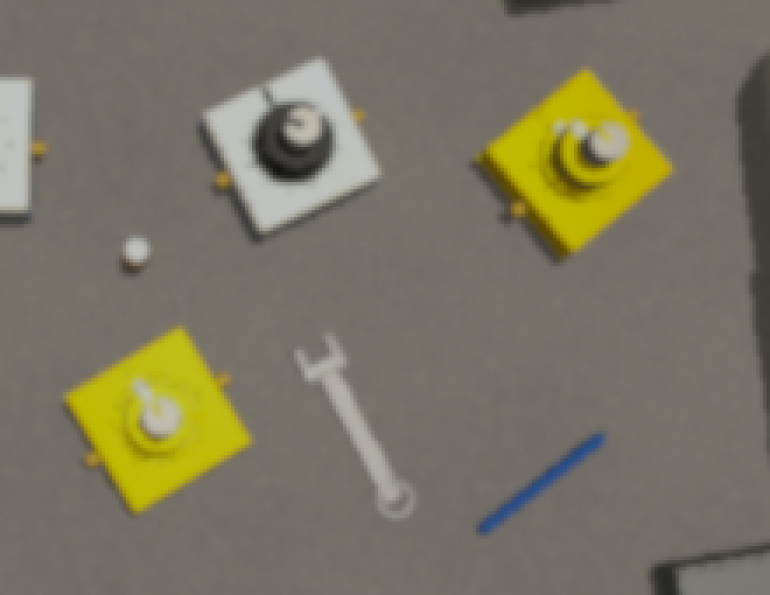

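The coaxial white valve is at about top (373,161) and scene (273,268). Its mark is near top (366,147). Two of the yellow blocks are look-alikes. Next I'll fit its pose and the line angles.

```bash
cat > h.py <<'E'
import numpy as np,cv2
from rig import ctrl
from scipy.optimize import least_squares
K={n:ctrl.get_calibration(n) for n in("scene","top")}
def proj(n,P):
    k=K[n];P=np.atleast_2d(P);c=P@k["world_to_cam"][:3,:3].T+k["world_to_cam"][:3,3]
    return np.c_[k["fx"]*c[:,0]/c[:,2]+k["cx"],k["fy"]*c[:,1]/c[:,2]+k["cy"]]
def unproj(n,uv,z):
    k=K[n];R=k["world_to_cam"][:3,:3];t=k["world_to_cam"][:3,3]
    d=R.T@np.array([(uv[0]-k["cx"])/k["fx"],(uv[1]-k["cy"])/k["fy"],1]);o=-R.T@t
    return o+d*(z-o[2])/d[2]
def rect(n,im,c,z,yaw,half=60,s=5):
    # view from above: up = valve x, left = valve y
    ct,st=np.cos(yaw),np.sin(yaw)
    X=np.array([ct,st]);Y=np.array([-st,ct])
    q=[(half,half),(half,-half),(-half,-half),(-half,half)]
    P=[[*(np.array(c)+a*X+b*Y),z] for a,b in q]
    H=cv2.getPerspectiveTransform(proj(n,P).astype(np.float32),np.float32([[0,0],[2*half*s,0],[2*half*s,2*half*s],[0,2*half*s]]))
    return cv2.warpPerspective(im,H,(2*half*s,2*half*s),flags=cv2.INTER_CUBIC)
E
python3 - <<'E'
from h import *
for n,cr,o,f in(("top",[(202,115),(320,60),(382,175),(262,235)],(290,120),3.5),("scene",[(460,338),(553,412),(455,498),(363,414)],(110,120),2.8)):
    P=np.array([unproj(n,(o[0]+u/f,o[1]+v/f),40) for u,v in cr]);m=P.mean(0)
    print(n,P[:,:2].round(),m.round(1),[np.linalg.norm(P[i]-P[i-1]).round(1) for i in range(4)])
    for i in range(4):
        d=P[i]-P[i-1];print(np.arctan2(d[1],d[0])%(np.pi/2))
print(unproj("top",(290+267/3.5,120+95/3.5),40),unproj("scene",(110+494/2.8,120+443/2.8),40))
E
```

```text
top [[ 617. -178.]
 [ 665. -273.]
 [ 571. -324.]
 [ 520. -228.]] [ 593.2 -251.    40. ] [np.float64(109.1), np.float64(106.6), np.float64(106.7), np.float64(108.9)]
0.47676588676055986
0.4688676875542268
0.4983637529681131
0.49194436649530005
scene [[ 529. -230.]
 [ 625. -177.]
 [ 674. -270.]
 [ 578. -322.]] [ 601.4 -249.9   40. ] [np.float64(104.3), np.float64(109.3), np.float64(104.9), np.float64(108.9)]
0.4862239687354215
0.5035842166663835
0.482290424596304
0.4978359078476684
[ 634.6740943 -230.586054    40.       ] [ 637.21960615 -229.78887812   40.        ]
```

```bash
cat > mk.py <<'E'
from h import *
import sys
def mosaic(tag,c,yaw,ims):
    rows=[]
    for n in("top","scene"):
        r=[]
        for z,half in((40,60),(49,40),(78,32),(109.5,20)):
            v=rect(n,ims[n],c,z,yaw,half,100/half)
            v=cv2.resize(v,(200,200))
            cv2.line(v,(100,0),(100,15),(0,0,255),1);cv2.circle(v,(100,100),1,(0,0,255),-1)
            R={40:None,49:34,78:27,109.5:14}[z]
            if R: cv2.circle(v,(100,100),int(R*100/half),(0,255,0),1)
            else:
                a=int(55*100/60);cv2.rectangle(v,(100-a,100-a),(100+a,100+a),(0,255,0),1)
            r.append(v)
        rows.append(np.hstack(r))
    cv2.imwrite(f"pics/{tag}.png",np.vstack(rows))
E
python3 - <<'E'
from mk import *
mosaic("m0",(597,-250),0.487,{n:cv2.imread(f"pics/{n}0.png") for n in("top","scene")})
E
```

```text
Traceback (most recent call last):
  File "mk.py", line 8, in mosaic
    v=rect(n,ims[n],c,z,yaw,half,100/half)
  File "h.py", line 19, in rect
    return cv2.warpPerspective(im,H,(2*half*s,2*half*s),flags=cv2.INTER_CUBIC)
           ~~~~~~~~~~~~~~~~~~~^^^^^^^^^^^^^^^^^^^^^^^^^^^^^^^^^^^^^^^^^^^^^^^^
cv2.error: OpenCV(4.12.0) :-1: error: (-5:Bad argument) in function 'warpPerspective'
> Overload resolution failed:
>  - Can't parse 'dsize'. Sequence item with index 0 has a wrong type
>  - Can't parse 'dsize'. Sequence item with index 0 has a wrong type
```

```bash
sed -i 's/H,(2\*half\*s,2\*half\*s)/H,(int(round(2*half*s)),)*2/' h.py
python3 - <<'E'
from mk import *
mosaic("m0",(597,-250),0.487,{n:cv2.imread(f"pics/{n}0.png") for n in("top","scene")})
E
```

```text
(no output)
```

View pics/m0.png

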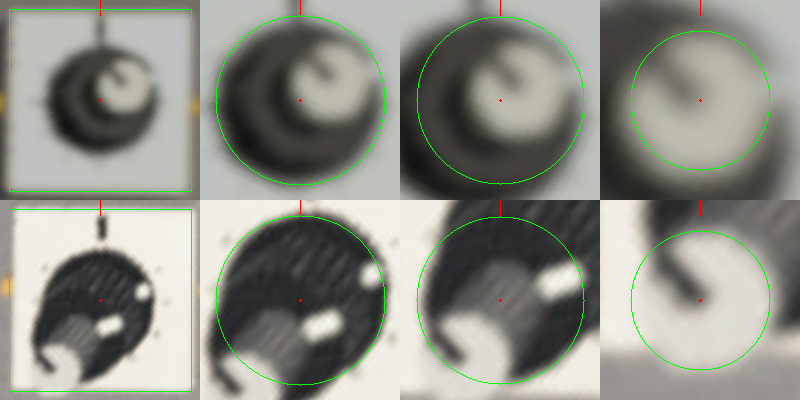

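The rectified views fit well: centre about (597,-250), yaw about 0.487, coarse about +1.2, fine about -0.78. Now I'll work out the approach in tool axes.

```bash
cat >> h.py <<'E'
from scipy.spatial.transform import Rotation as Ro
def tool():
    s=ctrl.sense();R=Ro.from_quat(s["ee_rot"],scalar_first=True).as_matrix();return s,R
def goto(p,yawz=None):
    s,R=tool()
    print("t",s["time_s"],"pos",s["eef_pos"].round(1),"j",s["joints"].round(2),"F",s["force"].round(1),"gw",round(s["grip_width"],3))
    print("toolx",R[:,0].round(3),"y",R[:,1].round(3),"z",R[:,2].round(3))
    print("shift cm",(R.T@(np.array(p)-s["eef_pos"])/10).round(2))
    if yawz is not None:
        # wanted: y down, z at yaw
        z=np.array([np.cos(yawz),np.sin(yawz),0]);y=np.array([0,0,-1.]);T=np.c_[np.cross(y,z),y,z]
        print("rotvec",Ro.from_matrix(R.T@T).as_rotvec().round(3))
E
python3 - <<'E'
from h import *
goto((597,-250,130),None)
E
```

```text
t 0.6 pos [225.  474.4 231.3] j [ 0.9   0.31  1.5   0.    1.33 -0.22] F [ 0.5 -0.2 -0.6] gw 0.998
toolx [ 0.904 -0.428 -0.   ] y [-0.  0. -1.] z [0.428 0.904 0.   ]
shift cm [ 64.65  10.13 -49.51]
```

```bash
python3 -m inch '[64.65,3,-49.5,0,1.7,0, 64.65,3,-49.5,0,1.7,0, 64.65,3,-49.5,0,1.7,0, 64.65,3,-49.5,0,1.7,0, 64.65,3,-49.5,0,1.7,0, 64.65,3,-49.5,0,1.7,0, 64.65,3,-49.5,0,1.7,0, 64.65,3,-49.5,0,1.7,0]' -1 40
python3 - <<'E'
from h import *
goto((597,-250,160),-0.57)
E
```

```text
time_s: 1.27
eef_pos: [377.6, 176.2, 219.2]
ee_rot: [0.53, -0.529, 0.468, -0.469]
force: [0.4, 0.3, -0.4]
grip_width: 1.004
t 1.2667 pos [377.6 176.2 219.2] j [0.15 0.08 1.81 0.   1.24 0.03] F [ 0.4  0.3 -0.4] gw 1.004
toolx [ 0.122 -0.993 -0.   ] y [ 0.001  0.    -1.   ] z [0.993 0.122 0.001]
shift cm [44.97  5.93 16.58]
rotvec [-0.001  0.692 -0.   ]
```

```bash
python3 -m inch '[45,5.9,16.6,0,0.69,0, 45,5.9,16.6,0,0.69,0, 45,5.9,16.6,0,0.69,0, 45,5.9,16.6,0,0.69,0, 45,5.9,16.6,0,0.69,0, 45,5.9,16.6,0,0.69,0, 45,5.9,16.6,0,0.69,0, 45,5.9,16.6,0,0.69,0]'
python3 - <<'E'
from h import *
goto((597,-250,160),-0.57)
E
```

```text
time_s: 1.93
eef_pos: [530.9, -117.3, 178.1]
ee_rot: [-0.342, 0.341, -0.619, 0.619]
force: [0.4, 0.1, 1.0]
grip_width: 0.998
t 1.9333 pos [ 530.9 -117.3  178.1] j [-0.43  0.4   1.52  0.    1.22  0.13] F [0.4 0.1 1. ] gw 0.998
toolx [-0.533 -0.846 -0.   ] y [ 0. -0. -1.] z [ 0.846 -0.533  0.   ]
shift cm [ 7.7   1.81 12.67]
rotvec [-0.     0.007 -0.   ]
```

```bash
python3 -m inch '[7.7,1.8,12.7,0,0.01,0, 7.7,1.8,12.7,0,0.01,0, 7.7,1.8,12.7,0,0.01,0, 7.7,1.8,12.7,0,0.01,0, 7.7,1.8,12.7,0,0.01,0, 7.7,1.8,12.7,0,0.01,0]'
python3 - <<'E'
from h import *
goto((597,-250,50),-0.57)
ims={n:ctrl.capture(n)[:,:,::-1].copy() for n in("top","scene")}
cv2.imwrite("pics/s2.png",cv2.resize(ims["scene"][180:330,200:400],None,fx=3,fy=3,interpolation=3))
E
```

```text
time_s: 2.43
eef_pos: [596.6, -248.8, 159.4]
ee_rot: [0.338, -0.338, 0.621, -0.621]
force: [-0.5, 0.5, -0.6]
grip_width: 1.001
t 2.4333 pos [ 596.6 -248.8  159.4] j [-0.58  0.64  1.19  0.    1.31 -0.  ] F [-0.5  0.5 -0.6] gw 1.001
toolx [-0.543 -0.84  -0.   ] y [-0.001  0.001 -1.   ] z [ 0.84  -0.543 -0.001]
shift cm [ 0.08 10.94  0.11]
rotvec [ 0.001 -0.003 -0.   ]
```

View pics/s2.png

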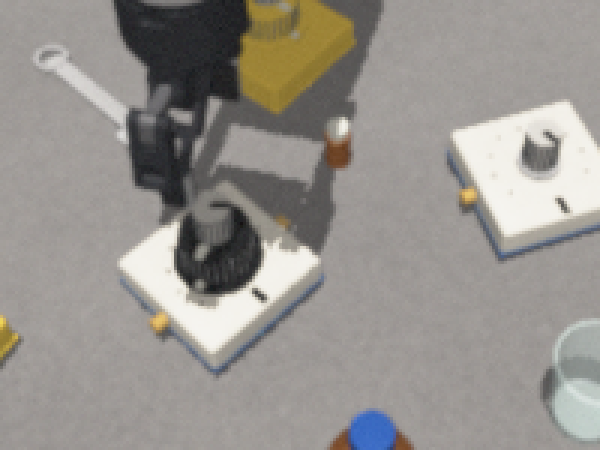

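The gripper is right above the knob. I'll descend in spaced rows.

```bash
python3 -m inch '[0.1,2,0.1,0,0,0, 0.1,4,0.1,0,0,0, 0.1,6,0.1,0,0,0, 0.1,8,0.1,0,0,0, 0.1,9.5,0.1,0,0,0, 0.1,10.5,0.1,0,0,0, 0.1,10.9,0.1,0,0,0, 0.1,10.9,0.1,0,0,0]'
python3 - <<'E'
from h import *
goto((597,-250,50),-0.57)
E
```

```text
time_s: 3.2
eef_pos: [597.0, -248.7, 51.2]
ee_rot: [0.339, -0.339, 0.621, -0.62]
force: [0.1, -0.4, 0.3]
grip_width: 1.001
t 3.2 pos [ 597.  -248.7   51.2] j [-0.58  0.75  1.29  0.    1.1  -0.  ] F [ 0.1 -0.4  0.3] gw 1.001
toolx [-0.541 -0.841 -0.   ] y [-0.001  0.    -1.   ] z [ 0.841 -0.541 -0.001]
shift cm [0.11 0.12 0.07]
rotvec [ 0.001 -0.001 -0.   ]
```

```bash
python3 -m inch '[0.1,0.1,0.07,0,0,0, 0.1,0.1,0.07,0,0,0, 0.1,0.1,0.07,0,0,0, 0.1,0.1,0.07,0,0,0, 0.1,0.1,0.07,0,0,0, 0.1,0.1,0.07,0,0,0, 0.1,0.1,0.07,0,0,0, 0.1,0.1,0.07,0,0,0]' 1 30
python3 - <<'E'
from h import *
goto((597,-250,50),-0.57)
print(ctrl.sense()["wrist_torque"])
E
```

```text
time_s: 3.87
eef_pos: [596.9, -250.4, 51.6]
ee_rot: [0.339, -0.339, 0.621, -0.621]
force: [-6.0, 2.2, 5.9]
grip_width: 0.623
t 3.8667 pos [ 596.9 -250.4   51.6] j [-0.58  0.75  1.29 -0.    1.1  -0.01] F [-6.   2.2  5.9] gw 0.623
toolx [-0.541 -0.841  0.   ] y [-0.001  0.    -1.   ] z [ 0.841 -0.541 -0.001]
shift cm [-0.04  0.16 -0.01]
rotvec [ 0.001 -0.002  0.   ]
[ 0.47890052  0.85061987 -0.03432767]
```

```bash
python3 -m inch '[0,0,0,0,-0.1,0, 0,0,0,0,-0.2,0, 0,0,0,0,-0.3,0, 0,0,0,0,-0.4,0, 0,0,0,0,-0.5,0, 0,0,0,0,-0.6,0, 0,0,0,0,-0.7,0, 0,0,0,0,-0.8,0]'
python3 -m inch '[0,0,0,0,-0.1,0, 0,0,0,0,-0.2,0, 0,0,0,0,-0.3,0, 0,0,0,0,-0.37,0, 0,0,0,0,-0.37,0, 0,0,0,0,-0.37,0]'
python3 - <<'E'
from h import *
from mk import *
goto((597,-250,50),-0.57)
print(ctrl.sense()["wrist_torque"])
ims={n:ctrl.capture(n)[:,:,::-1].copy() for n in("top","scene")}
mosaic("m1",(597,-250),0.487,ims)
E
```

```text
time_s: 4.53
eef_pos: [597.5, -250.6, 51.6]
ee_rot: [0.555, -0.554, 0.438, -0.439]
force: [-0.1, 2.1, 5.6]
grip_width: 0.624
time_s: 5.03
eef_pos: [597.8, -250.5, 51.6]
ee_rot: [0.625, -0.625, 0.33, -0.332]
force: [1.6, 3.3, 5.4]
grip_width: 0.62
t 5.0333 pos [ 597.8 -250.5   51.6] j [-0.58  0.75  1.29  0.    1.1  -1.17] F [1.6 3.3 5.4] gw 0.62
toolx [ 0.561 -0.828  0.002] y [ 0.002 -0.    -1.   ] z [0.828 0.561 0.001]
shift cm [-0.09  0.16 -0.04]
rotvec [-2.000e-03  1.166e+00  1.000e-03]
[ 0.5671049  -0.16454419  0.01534295]
```

View pics/m1.png

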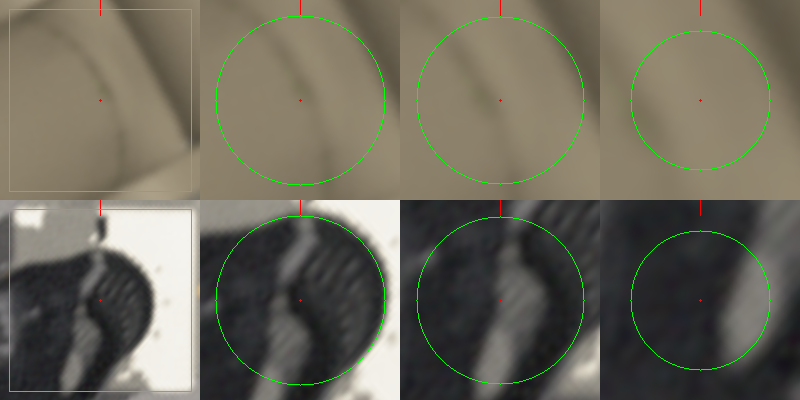

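```bash
python3 -m inch '[0,0,0,0,0,0, 0,0,0,0,0,0, 0,0,0,0,0,0, 0,0,0,0,0,0, 0,-2,0,0,0,0, 0,-5,0,0,0,0, 0,-9,0,0,0,0, 0,-13,0,0,0,0]' -1
python3 - <<'E'
from h import *
goto((480,-80,200))
E
```

```text
time_s: 5.8
eef_pos: [596.6, -250.4, 181.3]
ee_rot: [0.625, -0.625, 0.331, -0.33]
force: [-0.2, 0.0, 0.5]
grip_width: 1.005
t 5.8 pos [ 596.6 -250.4  181.3] j [-0.58  0.62  1.16 -0.    1.36 -1.18] F [-0.2  0.   0.5] gw 1.005
toolx [ 0.562 -0.827 -0.002] y [-0.002  0.001 -1.   ] z [ 0.827  0.562 -0.001]
shift cm [-20.65  -1.84  -0.06]
```

```bash
python3 -m inch '[-20.7,-1.8,0,0,0,0, -20.7,-1.8,0,0,0,0, -20.7,-1.8,0,0,0,0, -20.7,-1.8,0,0,0,0, -20.7,-1.8,0,0,0,0, -20.7,-1.8,0,0,0,0]'
python3 - <<'E'
from mk import *
goto((597,-250,160),0)
ims={n:ctrl.capture(n)[:,:,::-1].copy() for n in("top","scene")}
mosaic("m2",(597,-250),0.487,ims)
v=[cv2.resize(rect(n,ims[n],(597,-250),z,0.487,40,9.9),(396,396)) for n,z in(("scene",49),("top",78))]
cv2.imwrite("pics/m2b.png",np.hstack(v))
E
```

```text
time_s: 6.3
eef_pos: [477.4, -74.9, 199.0]
ee_rot: [0.626, -0.625, 0.33, -0.329]
force: [-0.0, -0.9, -0.2]
grip_width: 1.004
t 6.3 pos [477.4 -74.9 199. ] j [-0.4   0.25  1.67  0.    1.22 -1.  ] F [-0.  -0.9 -0.2] gw 1.004
toolx [ 0.565 -0.825 -0.002] y [-0.001  0.001 -1.   ] z [ 0.825  0.565 -0.   ]
shift cm [21.21  3.86 -0.03]
rotvec [ 0.001  0.601 -0.002]
```

View pics/m2.png

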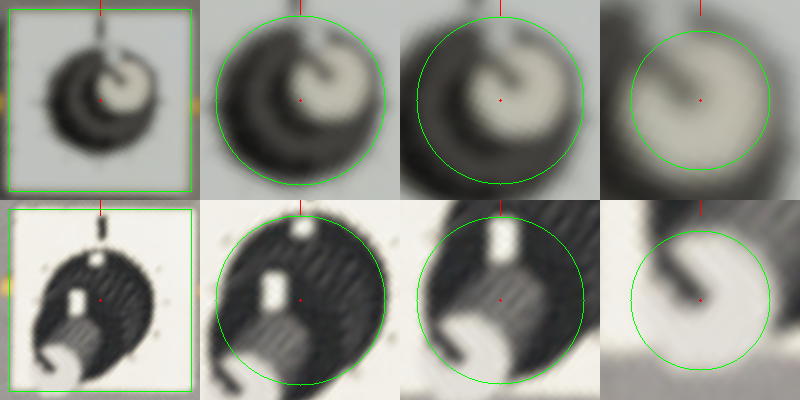

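View pics/m2b.png

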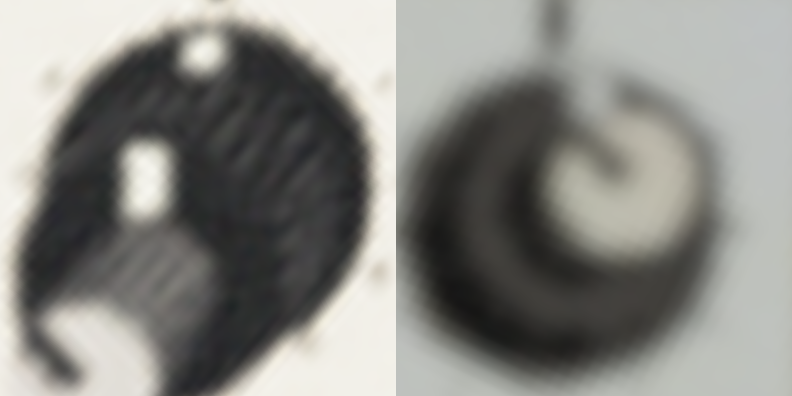

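```bash
cat > meas.py <<'E'
from mk import *
def blobs(im,c,z,yaw,half,cond,amin,amax):
    s=10;v=rect("scene",im,c,z,yaw,half,s);g=cv2.cvtColor(v,cv2.COLOR_BGR2GRAY)
    m=cond(g).astype(np.uint8)
    n,l,st,ce=cv2.connectedComponentsWithStats(m);out=[]
    for i in range(1,n):
        a=st[i,4]/s/s
        if amin<a<amax and st[i,0]>0 and st[i,1]>0 and st[i,0]+st[i,2]<v.shape[1] and st[i,1]+st[i,3]<v.shape[0]:
            x=half-ce[i,1]/s; y=half-ce[i,0]/s  # valve x(fwd), y(left)
            ys,xs=np.nonzero(l==i);C=np.cov(np.c_[-ys,-xs].T);w,V=np.linalg.eigh(C);d=V[:,1]*np.sign(V[0,1])
            out.append((round(x,2),round(y,2),round(a,1),"axis cw",round(-np.arctan2(d[1],d[0]),3),"elong",round(float(np.sqrt(w[1]/w[0])),2)))
    return out
E
python3 - <<'E'
from meas import *
i0=cv2.imread("pics/scene0.png");i1=ctrl.capture("scene")[:,:,::-1].copy();cv2.imwrite("pics/scene_m2.png",i1)
c=(597,-250)
for im in(i0,i1):
    print("mark",blobs(im,c,40,.487,54,lambda g:g<110,20,200))
    print("skirt",blobs(im,c,49,.487,38,lambda g:g>165,8,150))
    print("top",blobs(im,c,78,.487,30,lambda g:g>165,8,150))
    print("fineline",blobs(im,c,109.5,.487,18,lambda g:g<140,8,200))
E
```

```text
mark [(np.float64(43.64), np.float64(-1.07), np.float64(37.4), 'axis cw', np.float64(-0.022), 'elong', 3.18)]
skirt [(np.float64(-10.06), np.float64(-8.62), np.float64(106.4), 'axis cw', np.float64(1.181), 'elong', 1.79)]
top [(np.float64(6.4), np.float64(-19.21), np.float64(97.7), 'axis cw', np.float64(1.182), 'elong', 1.79)]
fineline []
mark [(np.float64(43.67), np.float64(-1.09), np.float64(34.8), 'axis cw', np.float64(-0.015), 'elong', 3.38)]
skirt [(np.float64(3.51), np.float64(10.56), np.float64(108.7), 'axis cw', np.float64(0.065), 'elong', 1.74)]
top [(np.float64(19.42), np.float64(-0.84), np.float64(100.0), 'axis cw', np.float64(0.064), 'elong', 1.74)]
fineline []
```

Coarse is within about 0.03 of the mark. Next is the fine knob, starting above it at z = 84.

```bash
python3 -m inch '[21.2,0.9,0,0,0,0, 21.2,0.9,0,0,0,0, 21.2,0.9,0,0,0,0, 21.2,0.9,0,0,0,0, 21.2,0.9,0,0,0,0, 21.2,0.9,0,0,0,0, 21.2,0.9,0,0,0,0]'
python3 - <<'E'
from h import *
goto((597.3,-250.5,84))
E
```

```text
time_s: 7.03
eef_pos: [600.2, -257.8, 186.9]
ee_rot: [0.625, -0.624, 0.332, -0.331]
force: [0.0, 1.1, -0.7]
grip_width: 0.999
t 7.0333 pos [ 600.2 -257.8  186.9] j [-0.58  0.63  1.12 -0.    1.38 -1.18] F [ 0.   1.1 -0.7] gw 0.999
toolx [ 0.56  -0.828 -0.002] y [-0.002  0.001 -1.   ] z [ 0.828  0.56  -0.001]
shift cm [-0.74 10.29  0.18]
```

```bash
python3 -m inch '[-0.7,1.5,0.1,0,0,0, -0.7,3,0.1,0,0,0, -0.7,4.5,0.1,0,0,0, -0.7,5.5,0.1,0,0,0, -0.7,5.5,0.1,0,0,0, -0.7,5.5,0.1,0,0,0]'
python3 - <<'E'
from h import *
goto((597.3,-250.5,84))
E
```

```text
time_s: 7.53
eef_pos: [596.7, -248.2, 134.6]
ee_rot: [0.625, -0.625, 0.331, -0.33]
force: [0.6, 0.7, 0.7]
grip_width: 0.998
t 7.5333 pos [ 596.7 -248.2  134.6] j [-0.58  0.66  1.22 -0.    1.26 -1.17] F [0.6 0.7 0.7] gw 0.998
toolx [ 0.563 -0.826 -0.   ] y [-0.  0. -1.] z [ 0.826  0.563 -0.   ]
shift cm [ 0.22  5.06 -0.08]
```

```bash
python3 -m inch '[0.2,1.5,-0.1,0,0,0, 0.2,3,-0.1,0,0,0, 0.2,4,-0.1,0,0,0, 0.2,4.7,-0.1,0,0,0, 0.2,5,-0.1,0,0,0, 0.2,5,-0.1,0,0,0, 0.2,5,-0.1,0,0,0]'
python3 - <<'E'
from h import *
goto((597.3,-250.5,84))
E
```

```text
time_s: 8.12
eef_pos: [597.4, -250.8, 85.1]
ee_rot: [-0.625, 0.625, -0.33, 0.331]
force: [1.0, -0.6, -1.4]
grip_width: 0.998
t 8.1167 pos [ 597.4 -250.8   85.1] j [-0.58  0.71  1.26 -0.    1.16 -1.18] F [ 1.  -0.6 -1.4] gw 0.998
toolx [ 0.563 -0.826  0.001] y [ 0.001 -0.001 -1.   ] z [0.826 0.563 0.   ]
shift cm [-0.03  0.11  0.  ]
```

```bash
python3 -m inch '[0,0,0,0,0,0, 0,0,0,0,0,0, 0,0,0,0,0,0, 0,0,0,0,0,0, 0,0,0,0,0,0, 0,0,0,0,0,0, 0,0,0,0,0,0, 0,0,0,0,0,0]' 1 25
python3 -m inch '[0,0,0,0,0,0, 0,0,0,0,0,0, 0,0,0,0,0,0, 0,0,0,0,0,0]'
python3 - <<'E'
from h import *
goto((597.3,-250.5,84))
print(ctrl.sense()["wrist_torque"])
E
```

```text
time_s: 8.78
eef_pos: [597.7, -250.3, 84.8]
ee_rot: [0.625, -0.625, 0.33, -0.331]
force: [4.0, 3.3, 2.5]
grip_width: 0.318
time_s: 9.12
eef_pos: [597.7, -250.3, 84.7]
ee_rot: [0.625, -0.625, 0.33, -0.331]
force: [4.2, 4.2, 2.8]
grip_width: 0.317
t 9.1167 pos [ 597.7 -250.3   84.7] j [-0.58  0.71  1.26  0.    1.16 -1.18] F [4.2 4.2 2.8] gw 0.317
toolx [ 0.563 -0.826  0.001] y [ 0.001  0.    -1.   ] z [0.826 0.563 0.001]
shift cm [-0.01  0.07 -0.04]
[ 0.59772791 -0.69856101  0.01896846]
```

Gripped at 27 mm. Now I'll turn it clockwise by 0.80.

```bash
python3 -m inch '[0,0,0,0,0.1,0, 0,0,0,0,0.2,0, 0,0,0,0,0.3,0, 0,0,0,0,0.4,0, 0,0,0,0,0.5,0, 0,0,0,0,0.6,0, 0,0,0,0,0.7,0, 0,0,0,0,0.8,0]'
python3 -m inch '[0,0,0,0,0,0, 0,0,0,0,0,0, 0,0,0,0,0,0]'
python3 - <<'E'
from h import *
s,R=tool();print(np.arctan2(R[1,2],R[0,2]))
E
python3 -m inch '[0,0,0,0,0,0, 0,0,0,0,0,0, 0,0,0,0,0,0, 0,0,0,0,0,0, 0,-2,0,0,0,0, 0,-5,0,0,0,0, 0,-9,0,0,0,0, 0,-10,0,0,0,0]' -1
python3 - <<'E'
from h import *
goto((480,-80,200))
E
```

```text
time_s: 9.78
eef_pos: [597.1, -250.4, 84.7]
ee_rot: [0.446, -0.446, 0.549, -0.549]
force: [1.4, 3.2, 4.6]
grip_width: 0.317
time_s: 10.03
eef_pos: [597.1, -250.4, 84.7]
ee_rot: [0.448, -0.448, 0.547, -0.547]
force: [0.2, 3.9, 5.0]
grip_width: 0.319
-0.19832932103146617
time_s: 10.7
eef_pos: [598.6, -251.7, 190.6]
ee_rot: [-0.448, 0.446, -0.545, 0.551]
force: [0.8, -0.8, 1.8]
grip_width: 1.003
t 10.7 pos [ 598.6 -251.7  190.6] j [-0.58  0.62  1.15 -0.    1.37 -0.38] F [ 0.8 -0.8  1.8] gw 1.003
toolx [-0.2   -0.98   0.003] y [ 0.007 -0.005 -1.   ] z [ 0.98  -0.2    0.008]
shift cm [-14.45  -1.11 -15.04]
```

```bash
python3 -m inch '[-14.5,-1.1,-15,0,0,0, -14.5,-1.1,-15,0,0,0, -14.5,-1.1,-15,0,0,0, -14.5,-1.1,-15,0,0,0, -14.5,-1.1,-15,0,0,0, -14.5,-1.1,-15,0,0,0]'
cat > look.py <<'E'
from meas import *
import sys
t=sys.argv[1]
ims={n:ctrl.capture(n)[:,:,::-1].copy() for n in("top","scene")}
im=ims["scene"];c=(597,-250);cv2.imwrite(f"pics/sc_{t}.png",im)
mosaic(t,c,0.487,ims)
print("mark",blobs(im,c,40,.487,54,lambda g:g<110,20,200))
print("top",blobs(im,c,78,.487,30,lambda g:g>165,8,150))
print("fineline",blobs(im,c,109.5,.487,18,lambda g:g<140,8,200))
v=rect("scene",im,(596,-250.5),109.5,.487,20,20);v2=rect("top",ims["top"],(597,-250),109.5,.487,20,20)
v=cv2.resize(v,(396,396));v2=cv2.resize(v2,(396,396))
cv2.imwrite(f"pics/{t}b.png",np.hstack([v,v2]))
E
python3 look.py m3
```

```text
time_s: 11.2
eef_pos: [475.9, -73.8, 195.7]
ee_rot: [0.448, -0.448, 0.548, -0.546]
force: [0.1, -0.6, 0.9]
grip_width: 0.997
mark [(np.float64(43.66), np.float64(-1.08), np.float64(36.1), 'axis cw', np.float64(-0.017), 'elong', 3.3)]
top [(np.float64(19.52), np.float64(-0.87), np.float64(96.7), 'axis cw', np.float64(0.042), 'elong', 1.73)]
fineline []
```

View pics/m3.png

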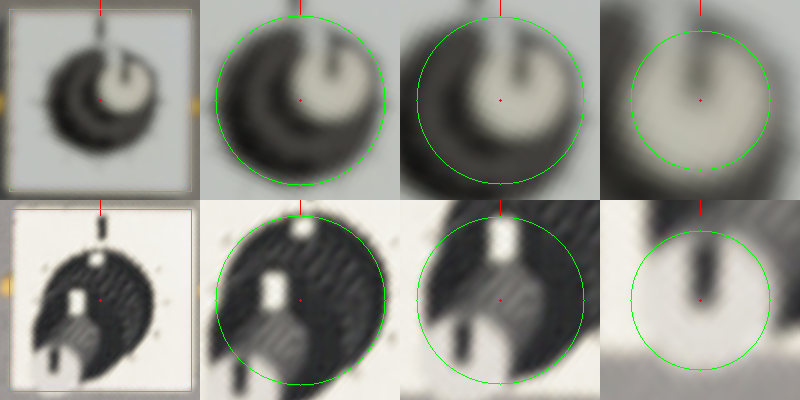

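View pics/m3b.png

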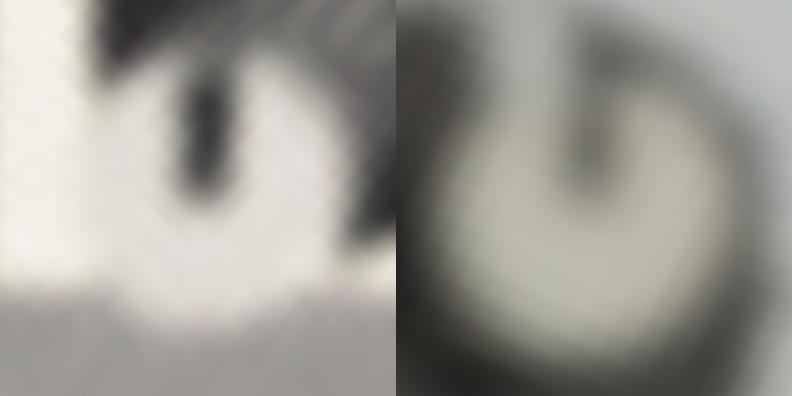

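```bash
python3 - <<'E'
from meas import *
im=cv2.imread("pics/sc_m3.png")
s=10;h=20
v=rect("scene",im,(597,-250),109.5,.487,h,s);g=cv2.GaussianBlur(cv2.cvtColor(v,cv2.COLOR_BGR2GRAY),(0,0),3).astype(float)
pts=[]
for r in range(70,115,5):
    row=g[r];c0=200
    a=slice(170,240);w=np.clip(200-row[a],0,None);x=np.arange(170,240)
    cx=(w*x).sum()/max(w.sum(),1e-6);pts.append((h-r/s,h-cx/s));print(r,round(cx,1),int(row[a].min()),end=" | ")
p=np.array(pts[1:-1]);k=np.polyfit(p[:,0],p[:,1],1);print("\nline cw angle",-k[0],"y at x=0",k[1], "mid",p.mean(0))
# disc edges: left/right/bottom
for r in range(170,260,20): print(r,g[r,40:360:10].astype(int))
E
```

```text
70 206.7 107 | 75 207.4 104 | 80 207.9 100 | 85 208.2 95 | 90 208.3 90 | 95 208.2 85 | 100 208.0 78 | 105 207.8 71 | 110 207.6 65 | 
line cw angle -0.010360276524296372 y at x=0 -0.9094520250684599 mid [11.         -0.79548898]
170 [238 238 236 232 229 225 222 221 221 222 221 218 208 186 145 104  77  71
  91 130 173 202 218 223 223 223 224 223 215 202 183 153]
190 [239 238 236 233 230 225 223 222 221 221 221 219 205 181 151 118  95  94
 115 144 176 204 217 222 224 223 222 221 218 205 183 155]
210 [239 238 236 233 229 225 224 223 222 223 222 219 212 198 176 155 144 143
 155 177 196 211 221 223 222 221 221 221 217 206 183 152]
230 [240 239 236 233 230 225 223 223 222 222 223 223 218 211 206 202 198 198
 201 207 216 220 221 222 222 221 220 220 216 203 176 138]
250 [239 239 238 236 232 230 227 224 223 222 222 221 222 221 219 219 221 220
 220 221 220 221 221 221 221 222 223 223 219 201 172 139]
```

```bash
python3 - <<'E'
import cv2
a=cv2.imread("pics/sc_m3.png")[230:300,235:315]
cv2.imwrite("pics/z3.png",cv2.resize(a,(640,560),interpolation=cv2.INTER_CUBIC))
E
```

```text
(no output)
```

View pics/z3.png

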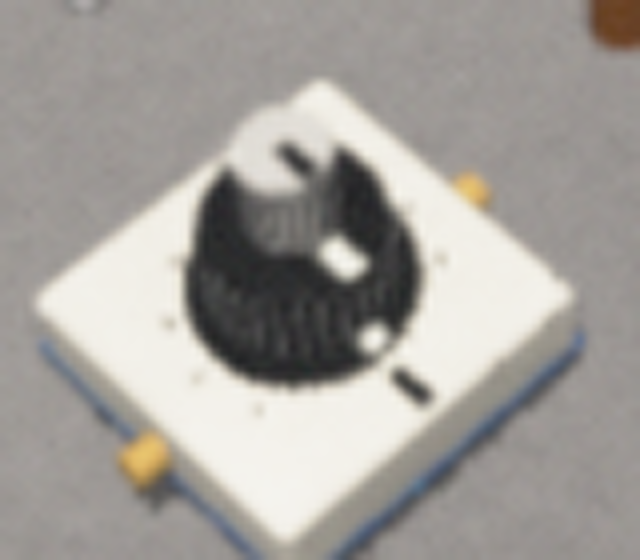

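The picture shows the fine line, the coarse line and the index mark along one line (crop (295,160), (345,258), (410,385)). Fine is within about 0.02 rad and coarse about 0.01 to 0.03 rad. The arm is clear with the gripper open, so I'll hand in.

```bash
python3 -c "
from rig import ctrl
print(ctrl.sense()['force'],ctrl.sense()['time_s']);print(ctrl.finish_job())"
```

```text
[-0.03890882 -0.98371856  0.94063823] 11.3
the job is handed in; nothing more can be done
None
```

Both knobs on the white coaxial valve now point at its index mark, and I handed the job in at 11.3 s. I gripped the coarse knob and turned it 1.17 rad counter-clockwise. I then let go, gripped the fine knob and turned it 0.80 rad clockwise. Finally I opened the gripper and backed the arm well clear.

- **Coarse:** the last scene picture puts its line about 0.01–0.03 rad from the mark. It did not move while the fine knob was turned. The direction of the short white stripe alone reads about 0.06 rad off the mark's, but its elongation is too low for that to be precise.
- **Fine:** its line is within about 0.02 rad of the mark.
- **Top camera:** it agrees, but its picture is too blurred to give a precise angle.
- **Forces:** the readings I took after each move never exceeded about 8 N.

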